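# Register a wax block in the corner of a milling jig

### The arm

A 6-joint arm with a two-finger parallel gripper is mounted at the origin on the work surface. World frame = base frame: x ahead of the robot, y to its left, z up, the work surface at z = 0. Lengths are in m, angles in rad, forces in N, time in s.
With the tool pointing down it reaches from about 0.35 to 0.975 m from the base axis. Payload 4.9 kg.
Tool frame: the origin (TCP) lies on the centre line of the jaws, within the pads' length; the fingertips stand manip.tcp_to_tips ahead of it and the grasp point (between the pads) is the TCP (manip.tcp_to_tips is the distance from the TCP to the fingertips, in m); y points along the fingers, z is the direction in which the jaws open and shut, and the axes are right-handed (so a half turn about y gives the same grasp; the last joint's range is limited). The gripper opens to 85 mm and grips with 20 to 120 N. Pads are 22 mm wide; open, the fingers measure 114 mm over their backs; the gripper's body (76 mm by 85 mm) begins 54 mm behind the grasp point. The pads swing forward as they close: fully open they stand 13 mm farther back than shut.
Start: joints at [-1.422, 0.053, 1.613, -0, 1.476, -0.119], TCP at [0.165, -0.603, 0.25] pointing down, gripper open.
Joint ranges: [-3.01, 3.01], [-1.01, 2.22], [0.06, 2.58], [-1.02, 4.17], [0.09, 2.62], [-3.14, 3.14]. Speed limits (rad/s): [2.57, 2.57, 3.14, 3.14, 3.14, 3.14].

### API

Orientations are given as a unit quaternion [w, x, y, z].
In Python, from plant import manip gives the robot as it stands.
- The arm moves only by the tool apply_moves, never from a script. Its argument "moves" is a list of rows, each a list of 7 numbers: the gripper's target within -1 to 1 (shut at 1, half-way at 0, fully open at -1), then the shift along the tool's x, y, z in mm, then the turn, a rotation vector about the tool's x, y, z in degrees. A call has 1 to 20 rows; each row shifts and turns the commanded pose from where the row before left it, along the tool's axes as they then stand; what a row does not reach is not made up. A row lasts 1/10 s, in which the tool goes at most 50 mm and 8.59 degrees, less where a joint would pass 70% of its speed; a pose out of reach is approached as far as the arm can. A call with a gripper value outside its range is refused whole. The fingers move at their own pace and stop on an object; the grip force is fixed at half the most. Time passes only in rows, so rows that do not move let the fingers close. It gives the time, the measured TCP pose, the force and the opening at its end, in the units of the state.
- manip.state(): the state, without advancing time (a new reading comes with each control period).
- manip.grab_frame(name): name is "scene" or "top" or "wrist"; returns the picture (384x512x3 uint8, blue, green, red); there is no depth.
- manip.calibration(name): a dict with "mtx" (3x3 intrinsics, pixels), "T" (4x4, takes a point from camera to world coordinates); the wrist camera has in their place "T_tool_cam" (4x4, takes a point from camera to tool coordinates, whose origin is the TCP and whose axes are the tool frame's). Camera axes: x right, y down, z forward; pixel columns grow to the right and rows downward; lengths in m; the calibration is good to about 2 mm. A picture is of the moment at which its call begins: read the wrist's pose just before it. calibration takes no time and is no camera call.
- manip.job_done(): hands the job in, once; it reports no verdict.
The state is a dict: "time": time; "joint_pos": joint angles; "joint_vel": joint speeds; "joint_efforts": joint torques, N m; "tool_pos": TCP position; "tool_rot": TCP orientation; "contact_force": force on the tool from outside, world axes, zero at the start; "ft_torque": the same for the moment, N m; "gripper_width": opening from 0.0 (shut) to 1.0 (fully open).
Only numpy, scipy, OpenCV 4.12 (cv2) and the standard library are available. Lean on these libraries where they do the work, as an engineer would, in place of code of your own. Each camera call takes 0.05 s, during which the arm holds its last target. There are 200 camera calls.

### The job

Take the steel stop pin from the wooden stand, push it fully down into the hole of the aluminium jig plate and let go of it. Then bring the green wax block onto the roomier part of the plate beside the pin, lying flat with its long side flush along the blue fence and its end against the pin, and finish while still holding the block pressed firmly against fence and pin both at once: do not let go of it. Leave the bench block, jar and screwdriver where they are.

Things in the scene. Friction and masses are not known exactly. Their poses are not given: they have to be found in the camera images.
- jig: fixture plate, bare aluminium, 150 (x) by 220 (y) by 30 mm thick, fixed to the bench; origin at the centre of its underside, axes: x across the plate towards the fence, y along the fence towards the pin hole's end, z up. Its top face is at z = 30 mm in its frame. The registration corner is made by the fence (stops +x motion) and the pin once in its hole (stops +y motion). With the wax block home in that corner the block's centre is near x = 30, y = 18 mm in this frame.
- fence: low blue fence bar on the plate, 22 (x) by 190 (y) by 14 mm high, rigid and fixed; origin at the centre of its underside, 61 mm along the plate's x axis from its centre, at the plate's top face. Its stop face looks to the plate's -x and lies at x = 50 mm in the plate's frame; its top is 44 mm above the bench.
- jig_hole0 (a point): centre of the mouth of the only hole in the plate, at the plate's top face (x = 30, y = 55 mm in the plate's frame, 20 mm from the fence's stop face); round blind hole 11.5 mm in diameter, 25 mm deep, with a chamfered mouth, marked by a thin black ring 17 mm across
- pin: plain steel stop pin, round, 10 mm in diameter, 70 mm long, chamfered foot, about 40 g; origin at the centre of its foot end, z along it. It starts upright in the middle hole of the wooden stand, its foot 10 mm above the bench and its top 80 mm above it; it may lean slightly in the loose hole. When seated in the plate its foot is 5 mm above the bench and 45 mm of it stand above the plate; pressed sideways it gives and leans by about 1 mm before it stops firmly.
- stand: dark wooden pin stand, 60 (x) by 100 (y) by 30 mm high, fixed; origin at the centre of its underside. The pin stands in its middle hole (11.5 mm wide, 20 mm deep); the two smaller holes beside it, 32 mm to either side along y, are empty
- wax: green rigid carving-wax block, 40 (x) by 64 (y) by 45 mm high, about 0.12 kg; origin at the centre of its underside, starts on the bench to one side of the plate. Its 64 mm long side goes against the fence and a 40 mm wide end against the pin.
- bench_block: bystander: round dark steel bench block, 70 mm in diameter, 25 mm high, origin at the centre of its underside
- jar: bystander: small amber jar with black cap, 52 mm in diameter, 60 mm high, origin at the centre of its underside
- driver: bystander: screwdriver with a red handle, 160 mm long, lying along its x axis between the robot and the plate
Things that resemble listed ones, but are neither listed nor needed, are in the scene too. Of the things that look like the wax, the middle-sized one is meant.

How it is judged:
On the way:
1. the stop pin stands fully down in the plate's hole and has been let go (z of pin in the frame of jig_hole0 below -0.02 m and horizontal distance between pin and jig_hole0 below 0.004 m and angle between pin's own z axis and vertical below 0.15 rad and contact force between the fingers and pin below 0.3 N), for 0.2 s.
At the end, for the whole second after the job is handed in: Pin within 5 mm of the hole's bottom, tilt under 0.15 rad. Wax block flat on the plate (3.5 mm), square to the fence (0.06 rad), at rest in the corner within 8 mm along the fence, pressed on the fence and on the pin with over 1.5 N each, fingers still on it (over 1 N) (z of pin in the frame of jig_hole0 below -0.02 m and horizontal distance between pin and jig_hole0 below 0.004 m and angle between pin's own z axis and vertical below 0.15 rad and contact force between wax and fence above 1.5 N and contact force between wax and pin above 1.5 N and contact force between the fingers and wax above 1 N and angle between the x axis of wax and the x axis of jig, either way round below 0.06 rad and z of wax in the frame of jig between 0.027 and 0.0335 m and x of wax in the frame of jig above 0.026 m and y of wax in the frame of jig between 0.01 and 0.026 m and angle between wax's own z axis and vertical below 0.06 rad and linear speed of wax below 0.01 m/s); the arm keeps its last pose, push and grip.
It fails at once if the bench block is moved by more than 20 mm (distance of bench_block from where it was at the start of the episode above 0.02 m).
It fails at once if the jar is moved by more than 20 mm (distance of jar from where it was at the start of the episode above 0.02 m).
It fails at once if the screwdriver is moved by more than 20 mm (distance of driver from where it was at the start of the episode above 0.02 m).
It also fails if it takes over 72 s, if anything falls off the work surface, if the arm or the gripper's body presses on something with over 40 N, if the wrist force passes 120 N, or if a joint passes its speed limit or range.

## Working session

There is one attempt and no reset: what is moved stays moved. The work goes in short steps, Python scripts to look and compute and a tool call to move; the robot and the scene stay as the last step left them, time stands still between calls to the robot, and variables do not carry over. Pictures are saved under pics/ and viewed, about 8 in all and at most 12, crops included, and the job is handed in when it is done.

Besides the shell and the picture viewer there is one more tool, called after "Call:" as name(argument=value, ...) on one line, values as JSON. apply_moves: Moves the arm, as the interface text tells. Its arguments: {"type":"object","properties":{"moves":{"type":"array","items":{"type":"array","items":{"type":"number"}}}},"required":["moves"]}

```bash
mkdir -p pics; ls
python3 - <<'E'
from plant import manip
import cv2
print(manip.state(), manip.tcp_to_tips)
for n in("scene","top"):
    c=manip.calibration(n);print(n,c["mtx"].tolist(),c["T"].round(4).tolist())
    cv2.imwrite(f"pics/{n}0.png",cv2.resize(manip.grab_frame(n),(800,600),interpolation=cv2.INTER_CUBIC))
print(manip.calibration("wrist"))
E
```

```text
pics
{'time': 0.0, 'joint_pos': array([-1.42199250e+00,  5.33595434e-02,  1.61430254e+00, -2.55734869e-06,
        1.47597285e+00, -1.19031478e-01]), 'joint_vel': array([-3.01392748e-04,  1.14136662e-03, -2.46647257e-04, -1.32775095e-03,
       -2.48862582e-04, -1.52363648e-05]), 'joint_efforts': array([-1.23178768e-03, -3.93682408e+01, -3.70177674e+01, -1.82450035e-04,
        6.93979149e-03,  2.84796340e-05]), 'tool_pos': array([ 0.16529691, -0.60214311,  0.2490562 ]), 'tool_rot': array([ 0.09439968, -0.09442298,  0.70149723, -0.70005331]), 'contact_force': array([0.25083969, 0.49787506, 0.40184775]), 'ft_torque': array([-0.02397372, -0.00719835, -0.01763001]), 'gripper_width': 1.00155578340908} 0.019
scene [[362.7261151901085, 0.0, 265.07893002862676], [0.0, 362.7261151901085, 194.2194620261259], [0.0, 0.0, 1.0]] [[-0.3785, 0.6212, -0.6861, 1.2562], [0.9254, 0.2687, -0.2672, 0.2597], [0.0184, -0.7361, -0.6766, 0.7525], [0.0, 0.0, 0.0, 1.0]]
top [[349.2834422259858, 0.0, 256.616961366372], [0.0, 349.2834422259858, 194.81907258108745], [0.0, 0.0, 1.0]] [[0.0176, -0.9783, 0.2066, 0.3102], [-0.9998, -0.0171, 0.004, -0.0174], [-0.0004, -0.2066, -0.9784, 1.1054], [0.0, 0.0, 0.0, 1.0]]
{'mtx': array([[317.66698915,   0.        , 253.05424298],
       [  0.        , 317.66698915, 191.56143167],
       [  0.        ,   0.        ,   1.        ]]), 'T_tool_cam': array([[ 6.82862870e-04,  9.56952800e-01,  2.90242782e-01,
        -7.32752728e-02],
       [ 5.45229249e-05, -2.90242885e-01,  9.56953011e-01,
        -1.22652591e-01],
       [ 9.99999765e-01, -6.37642794e-04, -2.50371955e-04,
        -1.13053534e-03],
       [ 0.00000000e+00,  0.00000000e+00,  0.00000000e+00,
         1.00000000e+00]])}
```

View pics/top0.png

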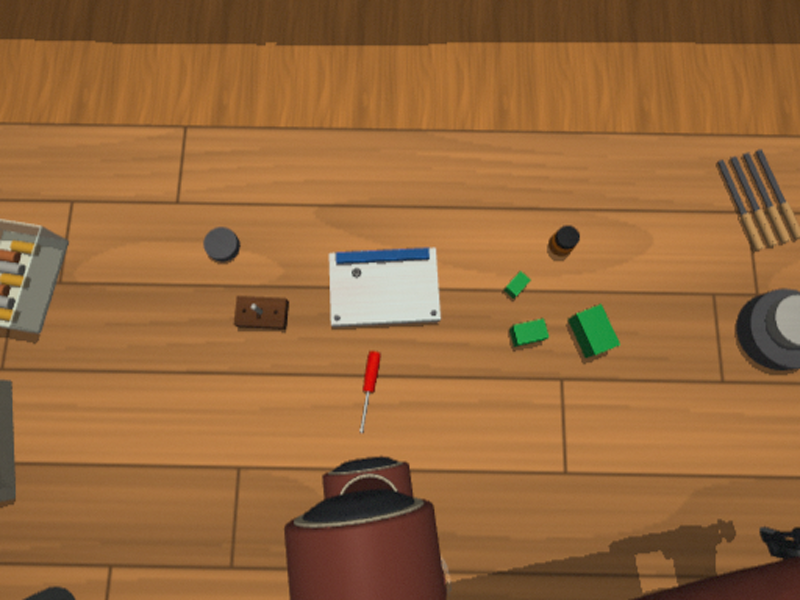

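View pics/scene0.png

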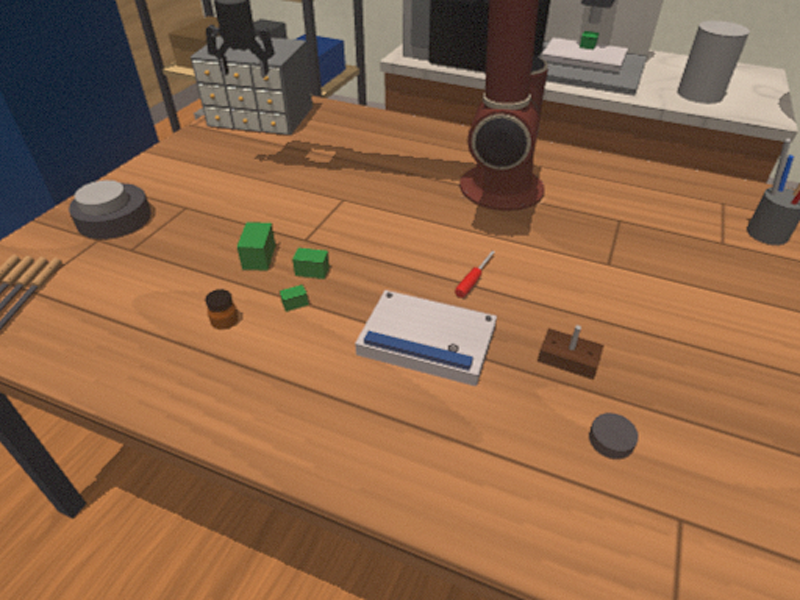

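```bash
cat > h.py <<'E'
from plant import manip
import numpy as np, cv2
from scipy.spatial.transform import Rotation as R
def tool():
    s=manip.state();q=s["tool_rot"];T=np.eye(4)
    T[:3,:3]=R.from_quat(q,scalar_first=True).as_matrix();T[:3,3]=s["tool_pos"];return T
def cam(n,Tt=None):
    c=manip.calibration(n)
    return c["mtx"],(c["T"] if n!="wrist" else (tool() if Tt is None else Tt)@c["T_tool_cam"])
def w(n,uv,z,Tt=None):
    K,T=cam(n,Tt);out=[]
    for (u,v) in np.atleast_2d(uv):
        d=T[:3,:3]@np.linalg.solve(K,[u,v,1]);out.append(T[:3,3]+d*(z-T[2,3])/d[2])
    return np.array(out)
def crop(n,x0,y0,x1,y1,s,f):
    Tt=tool();im=manip.grab_frame(n)[y0:y1,x0:x1]
    cv2.imwrite(f,cv2.resize(im,None,fx=s,fy=s,interpolation=cv2.INTER_CUBIC));return Tt
E
python3 - <<'E'
from h import *
crop("top",145,140,401,240,3.125,"pics/top1.png")
E
```

```text
(no output)
```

View pics/top1.png

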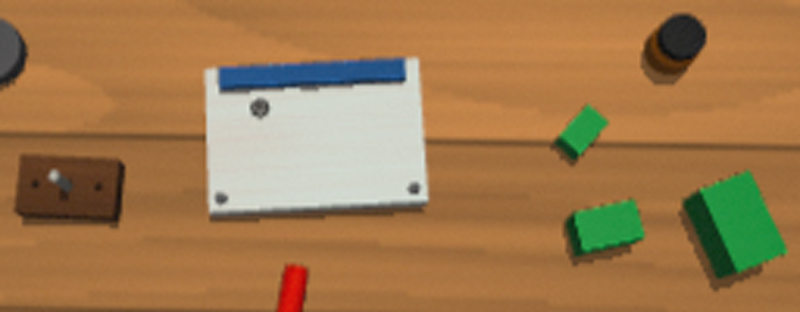

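Run:
```python
from h import *
f=lambda p,z:w("top",np.array(p)/3.125+[145,140],z)
P=f([(206,69),(417,58),(427,200),(210,210)],.03)
print("plate",P.round(4),P.mean(0).round(4))
for a,b in((0,1),(3,2)):
    d=P[a]-P[b];print(np.degrees(np.arctan2(d[1],d[0])),np.linalg.norm(d))
for a,b in((0,3),(1,2)):
    d=P[a]-P[b];print(np.degrees(np.arctan2(d[1],d[0])),np.linalg.norm(d))
print("hole",f([(260,107)],.03).round(4),"pin",f([(53,175)],.08).round(4))
S=f([(20,155),(124,162),(120,219),(17,214)],.03);print("stand",S.round(4),S.mean(0))
W=f([(571,213),(634,199),(643,237),(581,252)],.045);print("wax",W.round(4),W.mean(0).round(4))
for a,b in((0,1),(3,2),(0,3),(1,2)):
    d=W[a]-W[b];print(np.degrees(np.arctan2(d[1],d[0])),np.linalg.norm(d))
T=tool();print(T.round(3))
```

```text
plate [[ 0.6421  0.1356  0.03  ]
 [ 0.6577 -0.0811  0.03  ]
 [ 0.5093 -0.0918  0.03  ]
 [ 0.4953  0.1251  0.03  ]] [0.5761 0.022  0.03  ]
94.11701035245514 0.21723102228941743
93.68408118287637 0.21727307166157506
4.113087735832217 0.14716305456903805
4.12693351540649 0.14880476473199286
hole [[0.6027 0.0788 0.03  ]] pin [[0.5181 0.2706 0.08  ]]
stand [[0.5483 0.3195 0.03  ]
 [0.5429 0.214  0.03  ]
 [0.4846 0.2145 0.03  ]
 [0.4879 0.3176 0.03  ]] [0.51591141 0.26638038 0.03      ]
wax [[ 0.496  -0.2326  0.045 ]
 [ 0.5111 -0.2951  0.045 ]
 [ 0.4733 -0.3025  0.045 ]
 [ 0.4575 -0.2414  0.045 ]] [ 0.4845 -0.2679  0.045 ]
103.58727589595242 0.06434043236674762
104.55061740982221 0.06318138449516304
12.913326272176397 0.039503241412692264
11.155152064999 0.03847291624684041
[[-0.964 -0.     0.265  0.165]
 [-0.265  0.002 -0.964 -0.602]
 [-0.    -1.    -0.002  0.249]
 [ 0.     0.     0.     1.   ]]
```

Call:
apply_moves(moves=[[-1,0,0,0,0,5.7,0],[-1,0,0,0,0,5.7,0],[-1,-28,0,-26.6,0,0,0],[-1,-28,0,-26.6,0,0,0],[-1,-28,0,-26.6,0,0,0],[-1,-28,0,-26.6,0,0,0],[-1,-28,0,-26.6,0,0,0],[-1,-28,0,-26.6,0,0,0],[-1,-28,0,-26.6,0,0,0],[-1,-28,0,-26.6,0,0,0],[-1,-28,0,-26.6,0,0,0],[-1,-28,0,-26.6,0,0,0],[-1,-28,0,-26.6,0,0,0],[-1,-28,0,-26.6,0,0,0],[-1,0,0,0,0,0,0],[-1,0,0,0,0,0,0]])

```text
time: 1.75
tool_pos: [0.4787, -0.2606, 0.2499]
tool_rot: [0.025, -0.025, 0.707, -0.707]
contact_force: [-0.6, -1.2, 0.0]
gripper_width: 1.002
```

Run:
```python
from h import *
T=crop("wrist",0,0,512,384,1.5,"pics/w1.png");np.save("w1.npy",T);print(T.round(4))
```

```text
[[-9.975e-01 -9.000e-04  7.060e-02  4.787e-01]
 [-7.060e-02  0.000e+00 -9.975e-01 -2.606e-01]
 [ 9.000e-04 -1.000e+00 -1.000e-04  2.499e-01]
 [ 0.000e+00  0.000e+00  0.000e+00  1.000e+00]]
```

View pics/w1.png

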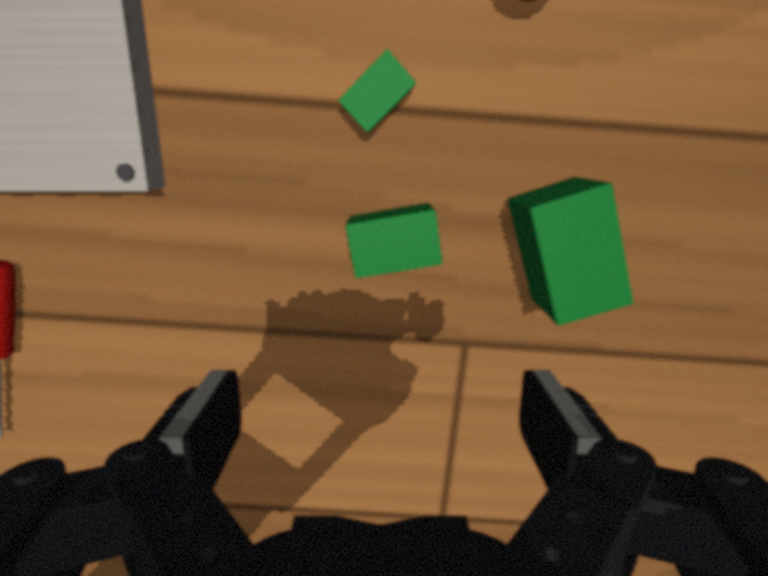

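Run:
```python
from h import *
T=np.load("w1.npy")
W=w("wrist",np.array([(347,224),(435,210),(442,263),(357,277)])/1.5,.045,T);print("wax",W.round(4),W.mean(0).round(4))
for a,b in((0,1),(3,2),(0,3),(1,2)):
    d=W[a]-W[b];print(np.degrees(np.arctan2(d[1],d[0])),np.linalg.norm(d))
c=w("wrist",np.array([(143,0),(164,187)])/1.5,.0,T);print(c)
c=w("wrist",np.array([(124,0),(149,190)])/1.5,.03,T);print(c,np.degrees(np.arctan2(*(c[0]-c[1])[[1,0]])))
```

```text
wax [[ 0.4963 -0.2357  0.045 ]
 [ 0.5101 -0.2953  0.045 ]
 [ 0.4733 -0.3042  0.045 ]
 [ 0.4588 -0.2447  0.045 ]] [ 0.4846 -0.27    0.045 ]
103.0630046309227 0.06119574337312964
103.69368541225882 0.06114040763944527
13.542037151033846 0.03853138737236369
13.461202647983914 0.037857968196832674
[[ 0.6340182  -0.08488317  0.        ]
 [ 0.50735133 -0.09155413  0.        ]]
[[ 0.6265407  -0.0865039   0.03      ]
 [ 0.50807874 -0.09395742  0.03      ]] 3.6002526870024205
```

Call:
apply_moves(moves=[[-1,-6,0,-40,0,0,0],[-1,-6,0,-40,0,0,0],[-1,-6,0,-40,0,0,0],[-1,-6,0,-40,0,0,0],[-1,-6,0,-40,0,0,0],[-1,-6,0,-40,0,0,0],[-1,-6,0,-40,0,0,0],[-1,-6,0,-40,0,0,0],[-0.4,-6,0,-40,0,0,0],[-0.4,-6,0,-40,0,0,0],[-0.4,-6,0,-40,0,0,0],[-0.4,-6,0,-40,0,0,0],[-0.4,-6,0,-40,0,0,0],[-0.4,0,20,0,0,0,0],[-0.4,0,20,0,0,0,0],[-0.4,0,20,0,0,0,0],[-0.4,0,20,0,0,0,0],[-0.4,0,0,0,0,0,0],[-0.4,0,0,0,0,0,0]])

```text
time: 3.7
tool_pos: [0.521, 0.2619, 0.1703]
tool_rot: [-0.024, 0.024, -0.707, 0.707]
contact_force: [0.4, 0.8, 1.1]
gripper_width: 0.699
```

Run:
```python
from h import *
T=crop("wrist",0,0,512,384,1.5,"pics/w2.png");np.save("w2.npy",T);print(T.round(4))
```

```text
[[-9.977e-01 -7.000e-04  6.710e-02  5.210e-01]
 [-6.710e-02 -4.000e-04 -9.977e-01  2.619e-01]
 [ 7.000e-04 -1.000e+00  4.000e-04  1.703e-01]
 [ 0.000e+00  0.000e+00  0.000e+00  1.000e+00]]
```

View pics/w2.png

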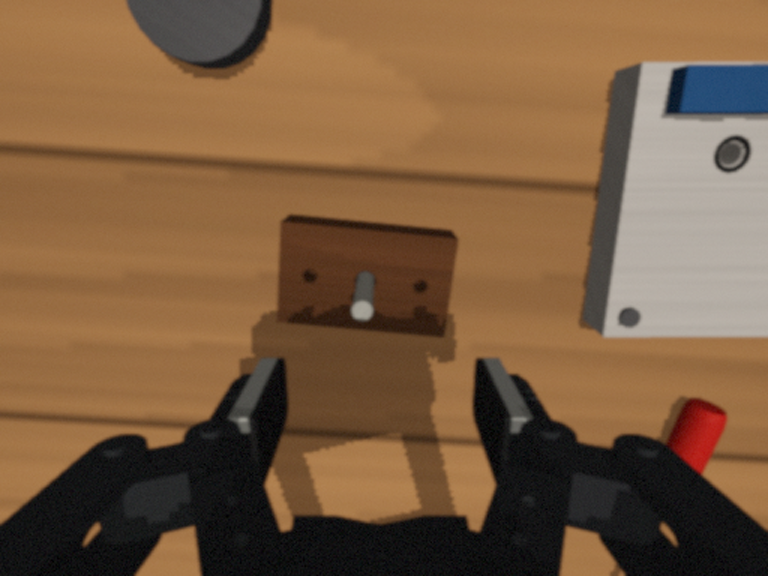

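Run:
```python
from h import *
T=np.load("w2.npy")
f=lambda p,z:w("wrist",np.array(p)/1.5,z,T).round(4)
p=f([(362,312)],.08);s=f([(310,276),(421,286)],.03);print("pintop",p,"stand",s,s.mean(0),"hole",f([(733,153)],.03))
Ti=np.linalg.inv(T)
print("pintop in tool mm",(Ti@np.r_[p[0],1])*1000,"hole mid in tool",(Ti@np.r_[s.mean(0),1])*1000)
c=f([(642,64),(605,337)],.03);print(c,np.degrees(np.arctan2(*(c[0]-c[1])[[1,0]])))
c=f([(664,117),(767,117)],.03);print(c,np.degrees(np.arctan2(*(c[0]-c[1])[[1,0]])))
```

```text
pintop [[0.5165 0.2709 0.08  ]] stand [[0.5183 0.3026 0.03  ]
 [0.5165 0.2386 0.03  ]] [0.5174 0.2706 0.03  ] hole [[0.601 0.08  0.03 ]]
pintop in tool mm [   3.78227071   90.27200143   -9.3553594  1000.        ] hole mid in tool [   2.8697674   140.27150805   -9.01378156 1000.        ]
[[0.6405 0.138  0.03  ]
 [0.4922 0.1264 0.03  ]] 4.4725591159916585
[[0.6164 0.1209 0.03  ]
 [0.6199 0.0674 0.03  ]] 93.7429882956872
```

Call:
apply_moves(moves=[[-0.4,3.4,0,-9.2,0,0,0],[-0.4,0,20,0,0,0,0],[-0.4,0,20,0,0,0,0],[-0.4,0,20,0,0,0,0],[-0.4,0,20,0,0,0,0],[-0.4,0,14,0,0,0,0],[-0.4,0,9,0,0,0,0],[-0.4,0,0,0,0,0,0],[1,0,0,0,0,0,0],[1,0,0,0,0,0,0],[1,0,0,0,0,0,0],[1,0,0,0,0,0,0],[1,0,0,0,0,0,0],[1,0,0,0,0,0,0],[1,0,0,0,0,0,0],[1,0,0,0,0,0,0]])

```text
time: 5.35
tool_pos: [0.5174, 0.2717, 0.0684]
tool_rot: [-0.025, 0.024, -0.706, 0.707]
contact_force: [-0.1, -3.5, 5.2]
gripper_width: 0.096
```

Call:
apply_moves(moves=[[1,0,-15,0,0,0,0],[1,0,-15,0,0,0,0],[1,0,-15,0,0,0,0],[1,0,-15,0,0,0,0],[1,-7.1,0,19.7,0,0,0],[1,-7.1,0,19.7,0,0,0],[1,-7.1,0,19.7,0,0,0],[1,-7.1,0,19.7,0,0,0],[1,-7.1,0,19.7,0,0,0],[1,-7.1,0,19.7,0,0,0],[1,-7.1,0,19.7,0,0,0],[1,-7.1,0,19.7,0,0,0],[1,-7.1,0,19.7,0,0,0],[1,-7.1,0,19.7,0,0,0],[1,0,10,0,0,0,0],[1,0,10,0,0,0,0],[1,0,0,0,0,0,0],[1,0,0,0,0,0,0]])

```text
time: 7.15
tool_pos: [0.6001, 0.0812, 0.1064]
tool_rot: [0.024, -0.025, 0.707, -0.707]
contact_force: [0.7, 1.0, 0.4]
gripper_width: 0.095
```

Run:
```python
from h import *
T=crop("wrist",160,130,350,310,3.3,"pics/w3.png");np.save("w3.npy",T);print(T.round(4))
```

```text
[[-9.976e-01 -2.000e-03  6.980e-02  6.001e-01]
 [-6.980e-02  3.000e-04 -9.976e-01  8.120e-02]
 [ 2.000e-03 -1.000e+00 -4.000e-04  1.064e-01]
 [ 0.000e+00  0.000e+00  0.000e+00  1.000e+00]]
```

View pics/w3.png

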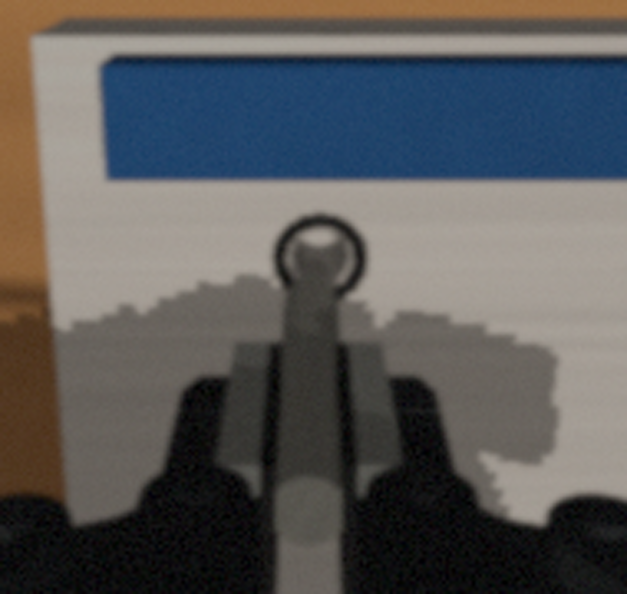

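Run:
```python
from h import *
T=np.load("w3.npy");K,Tc=cam("wrist",T);C=np.linalg.inv(manip.calibration("wrist")["T_tool_cam"])
def pr(p):
    q=K@(C@np.r_[np.array(p)/1000,1])[:3];return ((q[:2]/q[2]-[160,130])*3.3).round(1)
for y in(-12,0,19,40,58): print(y,pr((0,y,0)),pr((5,y,0)),pr((-5,y,0)))
h=w("wrist",np.array([(320,257)])/3.3+[160,130],.03,T)[0];print("hole",h,np.linalg.inv(T)@np.r_[h,1]*1000)
```

```text
-12 [315.8 514.9] [315.7 550.4] [315.9 478.6]
0 [315.  462.8] [315.  495.9] [315.1 428.9]
19 [314.1 395.8] [314.1 425.7] [314.2 365.3]
40 [313.3 337.8] [313.3 364.8] [313.3 310.3]
58 [312.7 297.6] [312.7 322.5] [312.8 272.3]
hole [0.60135012 0.07973306 0.03      ] [  -1.3351349    76.4338188     1.56126156 1000.        ]
```

Run:
```python
from h import *
im=manip.grab_frame("wrist")[190:270,225:295].astype(float)
im=np.clip((im/200)**.6*255,0,255).astype(np.uint8)
cv2.imwrite("pics/w4.png",cv2.resize(im,None,fx=7.5,fy=7.5,interpolation=cv2.INTER_CUBIC))
```

```text
(no output)
```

View pics/w4.png

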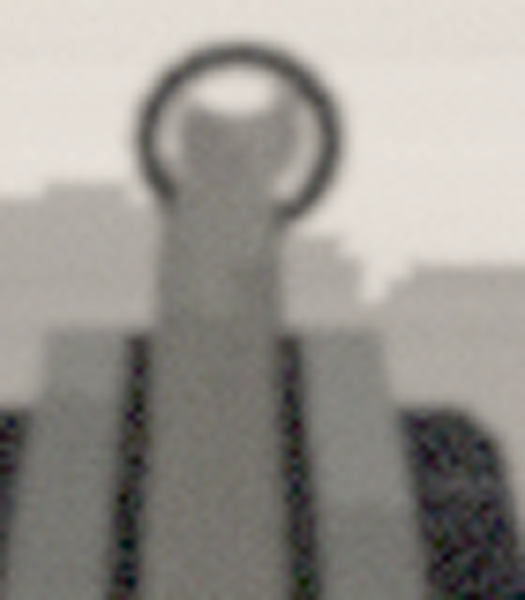

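Call:
apply_moves(moves=[[1,-1.0,0,1.5,0,0,0],[1,0,5,0,0,0,0],[1,0,5,0,0,0,0],[1,0,5,0,0,0,0],[1,0,2,0,0,0,0],[1,0,2,0,0,0,0],[1,0,2,0,0,0,0],[1,0,0,0,0,0,0]])

```text
time: 8.05
tool_pos: [0.602, 0.0788, 0.086]
tool_rot: [0.024, -0.024, 0.707, -0.707]
contact_force: [-0.2, -0.6, -0.3]
gripper_width: 0.094
```

Call:
apply_moves(moves=[[1,0,2,0,0,0,0],[1,0,2,0,0,0,0],[1,0,2,0,0,0,0],[1,0,0,0,0,0,0]])

```text
time: 8.45
tool_pos: [0.6019, 0.0788, 0.0798]
tool_rot: [-0.024, 0.024, -0.707, 0.707]
contact_force: [-0.6, 1.0, -0.5]
gripper_width: 0.095
```

Call:
apply_moves(moves=[[1,0,4,0,0,0,0],[1,0,4,0,0,0,0],[1,0,4,0,0,0,0],[1,0,3,0,0,0,0],[1,0,1,0,0,0,0],[1,0,0,0,0,0,0]])

```text
time: 9.05
tool_pos: [0.602, 0.0788, 0.0639]
tool_rot: [-0.024, 0.024, -0.707, 0.707]
contact_force: [-0.3, 0.8, -0.5]
gripper_width: 0.093
```

Call:
apply_moves(moves=[[1,0,1,0,0,0,0],[1,0,1,0,0,0,0],[1,0,0,0,0,0,0]])

```text
time: 9.35
tool_pos: [0.6023, 0.0789, 0.0634]
tool_rot: [0.024, -0.024, 0.707, -0.707]
contact_force: [-3.6, 1.5, 4.6]
gripper_width: 0.092
```

Call:
apply_moves(moves=[[0.6,0,0,0,0,0,0],[0.3,0,0,0,0,0,0],[0,0,0,0,0,0,0],[0,0,0,0,0,0,0],[-0.3,0,0,0,0,0,0],[-0.3,0,0,0,0,0,0],[-0.3,0,0,0,0,0,0],[-0.3,0,-10,0,0,0,0],[-0.3,0,-20,0,0,0,0],[-0.3,0,-20,0,0,0,0],[-0.3,0,-20,0,0,0,0],[-0.3,0,-20,0,0,0,0],[-0.3,0,-10,0,0,0,0],[-0.3,0,0,0,0,0,0]])

```text
time: 10.75
tool_pos: [0.6034, 0.0789, 0.165]
tool_rot: [-0.026, 0.023, -0.707, 0.707]
contact_force: [-0.0, 0.1, -0.6]
gripper_width: 0.648
```

Call:
apply_moves(moves=[[-0.4,0,0,0,0,-8.29,0],[-0.4,0,0,0,0,-8.29,0],[-0.4,0,0,0,0,-8.29,0],[-0.4,0,0,0,0,-8.29,0],[-0.4,0,0,0,0,-8.29,0],[-0.4,0,0,0,0,-8.29,0],[-0.4,0,0,0,0,-8.29,0],[-0.4,0,0,0,0,-8.29,0],[-0.4,0,0,0,0,-8.29,0],[-0.4,0,0,0,0,-8.29,0],[-0.4,0,0,0,0,-8.29,0],[-0.4,0,0,0,0,-8.29,0],[-0.4,0,0,0,0,0,0]])

```text
time: 12.05
tool_pos: [0.6014, 0.0788, 0.1608]
tool_rot: [-0.554, 0.555, -0.439, 0.438]
contact_force: [-0.6, 0.5, 0.0]
gripper_width: 0.701
```

Run:
```python
from h import *
T=crop("wrist",0,0,512,384,1.2,"pics/w5.png");np.save("w5.npy",T)
d=np.linalg.inv(T)@[.4846,-.270,.037,1];print(T.round(4),d*1000,np.degrees(np.arctan2(T[1,2],T[0,2])))
```

```text
[[ 2.319e-01 -2.400e-03  9.727e-01  6.014e-01]
 [-9.727e-01 -1.000e-04  2.319e-01  7.880e-02]
 [-5.000e-04 -1.000e+00 -2.300e-03  1.608e-01]
 [ 0.000e+00  0.000e+00  0.000e+00  1.000e+00]] [ 312.27992382  124.09935214 -194.16991835 1000.        ] 13.406632120281216
```

View pics/w5.png

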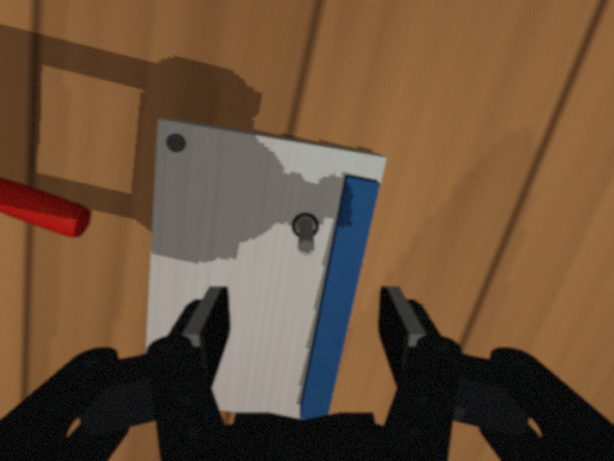

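Call:
apply_moves(moves=[[-0.4,26,0,-16.2,0,0,0],[-0.4,26,0,-16.2,0,0,0],[-0.4,26,0,-16.2,0,0,0],[-0.4,26,0,-16.2,0,0,0],[-0.4,26,0,-16.2,0,0,0],[-0.4,26,0,-16.2,0,0,0],[-0.4,26,0,-16.2,0,0,0],[-0.4,26,0,-16.2,0,0,0],[-0.4,26,0,-16.2,0,0,0],[-0.4,26,0,-16.2,0,0,0],[-0.4,26,0,-16.2,0,0,0],[-0.4,26,0,-16.2,0,0,0],[-0.4,0,20,0,0,0,0],[-0.4,0,20,0,0,0,0],[-0.4,0,20,0,0,0,0],[-0.4,0,0,0,0,0,0]])

```text
time: 13.7
tool_pos: [0.4831, -0.2682, 0.0984]
tool_rot: [-0.554, 0.554, -0.442, 0.436]
contact_force: [-0.8, -0.3, -0.3]
gripper_width: 0.7
```

Run:
```python
from h import *
T=crop("wrist",0,0,512,384,1.2,"pics/w6.png");np.save("w6.npy",T)
d=np.linalg.inv(T)@[.4846,-.270,.037,1];print(T.round(4),d*1000)
```

```text
[[ 0.2294 -0.0059  0.9733  0.4831]
 [-0.9733  0.0044  0.2294 -0.2682]
 [-0.0057 -1.     -0.0048  0.0984]
 [ 0.      0.      0.      1.    ]] [   2.40440867   61.39065644    1.30541688 1000.        ]
```

View pics/w6.png

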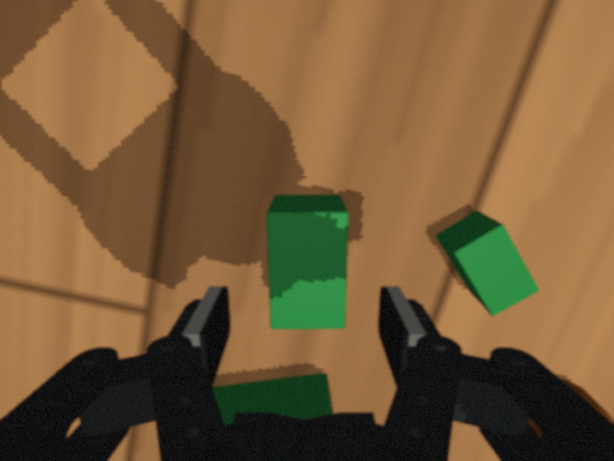

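Call:
apply_moves(moves=[[-0.4,2.4,10,1.3,0,0,0],[-0.4,0,15,0,0,0,0],[-0.4,0,15,0,0,0,0],[-0.4,0,13,0,0,0,0],[-0.4,0,8,0,0,0,0],[-0.4,0,0,0,0,0,0],[1,0,0,0,0,0,0],[1,0,0,0,0,0,0],[1,0,0,0,0,0,0],[1,0,0,0,0,0,0],[1,0,0,0,0,0,0],[1,0,0,0,0,0,0],[1,0,0,0,0,0,0]])

```text
time: 15.05
tool_pos: [0.4878, -0.2721, 0.042]
tool_rot: [0.555, -0.555, 0.438, -0.439]
contact_force: [0.1, -0.1, 3.1]
gripper_width: 0.454
```

Call:
apply_moves(moves=[[1,0,-10,0,0,0,0],[1,0,-15,0,0,0,0],[1,0,-20,0,0,0,0],[1,0,-20,0,0,0,0],[1,0,0,0,0,4.7,0],[1,0,0,0,0,4.7,0],[1,0,0,0,0,0,0],[1,0,0,0,0,0,0]])

```text
time: 15.85
tool_pos: [0.4872, -0.2717, 0.1067]
tool_rot: [0.518, -0.518, 0.482, -0.482]
contact_force: [0.1, -0.6, -1.4]
gripper_width: 0.459
```

Run:
```python
from h import *
T=tool();print(T.round(4),manip.state()["contact_force"],np.degrees(np.arctan2(T[1,2],T[0,2])));print(np.linalg.inv(T)@[.5976,.0265,T[2,3],1]*1000)
```

```text
[[ 7.180e-02  1.000e-04  9.974e-01  4.872e-01]
 [-9.974e-01 -1.000e-04  7.180e-02 -2.717e-01]
 [ 1.000e-04 -1.000e+00  1.000e-04  1.067e-01]
 [ 0.000e+00  0.000e+00  0.000e+00  1.000e+00]] [ 0.08828583 -0.59034821 -1.37126596] 4.119477470564837
[-2.89541204e+02 -1.92321393e-02  1.31512698e+02  1.00000000e+03]
```

Call:
apply_moves(moves=[[1,-24.1,0,11,0,0,0],[1,-24.1,0,11,0,0,0],[1,-24.1,0,11,0,0,0],[1,-24.1,0,11,0,0,0],[1,-24.1,0,11,0,0,0],[1,-24.1,0,11,0,0,0],[1,-24.1,0,11,0,0,0],[1,-24.1,0,11,0,0,0],[1,-24.1,0,11,0,0,0],[1,-24.1,0,11,0,0,0],[1,-24.1,0,11,0,0,0],[1,-24.1,0,11,0,0,0],[1,0,12,0,0,0,0],[1,0,12,0,0,0,0],[1,0,4,0,0,0,0],[1,0,0,0,0,0,0]])

```text
time: 17.45
tool_pos: [0.5972, 0.0252, 0.0764]
tool_rot: [-0.516, 0.518, -0.483, 0.481]
contact_force: [0.5, 1.4, -1.3]
gripper_width: 0.454
```

Run:
```python
from h import *
T=crop("wrist",150,80,390,290,3,"pics/w7.png");np.save("w7.npy",T);print(T.round(4))
```

```text
[[ 6.940e-02 -3.600e-03  9.976e-01  5.972e-01]
 [-9.976e-01  1.000e-04  6.940e-02  2.520e-02]
 [-4.000e-04 -1.000e+00 -3.500e-03  7.640e-02]
 [ 0.000e+00  0.000e+00  0.000e+00  1.000e+00]]
```

View pics/w7.png

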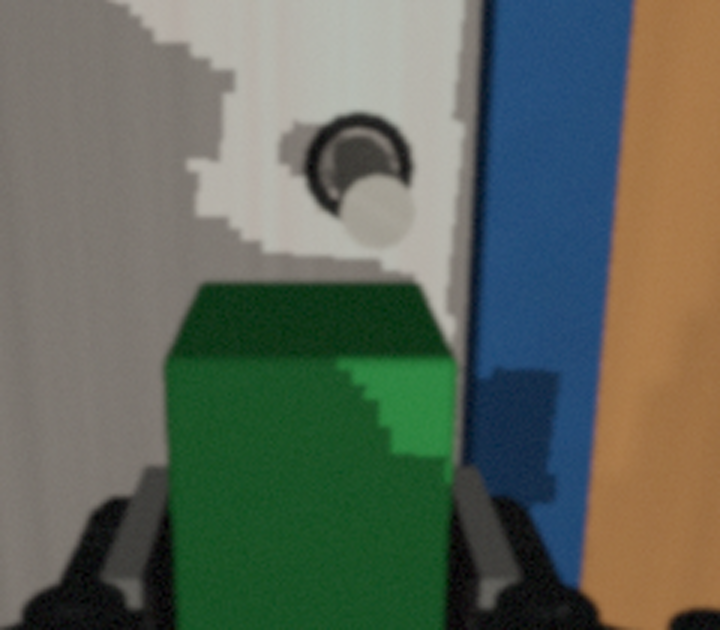

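Call:
apply_moves(moves=[[1,0,2,0,0,0,0],[1,0,1.5,0,0,0,0],[1,0,1,0,0,0,0],[1,0,0,0,0,0,0]])

```text
time: 17.9
tool_pos: [0.5987, 0.0258, 0.0738]
tool_rot: [-0.517, 0.517, -0.482, 0.482]
contact_force: [0.0, 0.3, -1.2]
gripper_width: 0.451
```

Call:
apply_moves(moves=[[1,0,1,0,0,0,0],[1,0,0.5,0,0,0,0],[1,0,0,0,0,0,0]])

```text
time: 18.2
tool_pos: [0.5986, 0.026, 0.0722]
tool_rot: [-0.517, 0.517, -0.482, 0.482]
contact_force: [0.5, -0.2, -0.6]
gripper_width: 0.453
```

Near contact; ease down a bit more, then slide toward the fence.

Call:
apply_moves(moves=[[1,0,1,0,0,0,0],[1,0,0.5,0,0,0,0],[1,0,0,0,0,0,0]])

```text
time: 18.5
tool_pos: [0.5988, 0.026, 0.072]
tool_rot: [-0.517, 0.517, -0.482, 0.482]
contact_force: [-3.9, 0.3, 4.7]
gripper_width: 0.454
```

Call:
apply_moves(moves=[[1,-3,0,1.5,0,0,0],[1,-3,0,1.5,0,0,0],[1,-3,0,1.5,0,0,0],[1,0,0,1,0,0,0],[1,0,0,0,0,0,0]])

```text
time: 19.0
tool_pos: [0.6039, 0.0352, 0.072]
tool_rot: [-0.517, 0.518, -0.482, 0.482]
contact_force: [-3.5, -1.8, 7.7]
gripper_width: 0.453
```

Call:
apply_moves(moves=[[1,0,0,1,0,0,0],[1,0,0,1,0,0,0],[1,0,0,0,0,0,0]])

```text
time: 19.3
tool_pos: [0.6047, 0.0354, 0.072]
tool_rot: [-0.516, 0.518, -0.483, 0.481]
contact_force: [-9.0, -3.7, 10.9]
gripper_width: 0.454
```

Call:
apply_moves(moves=[[1,-1,0,0,0,0,0],[1,-1,0,0,0,0,0],[1,0,0,0,0,0,0]])

```text
time: 19.6
tool_pos: [0.605, 0.0358, 0.0721]
tool_rot: [-0.516, 0.519, -0.482, 0.482]
contact_force: [-7.3, -8.0, 9.5]
gripper_width: 0.456
```

Call:
apply_moves(moves=[[1,0,-1,0,0,0,0],[1,0,-0.5,0,0,0,0],[1,0,0,0,0,0,0],[1,-1,0,0,0,0,0],[1,-1,0,0,0,0,0],[1,0,0,0,0,0,0]])

```text
time: 20.2
tool_pos: [0.6048, 0.0387, 0.0721]
tool_rot: [-0.516, 0.518, -0.482, 0.482]
contact_force: [-3.6, -4.9, 3.1]
gripper_width: 0.455
```

Run:
```python
from h import *
T=crop("wrist",150,80,390,290,3,"pics/w8.png");np.save("w8.npy",T);s=manip.state();print(T.round(4),s["contact_force"],s["ft_torque"])
```

```text
[[ 0.0702 -0.0016  0.9975  0.6048]
 [-0.9975 -0.0018  0.0702  0.0387]
 [ 0.0017 -1.     -0.0018  0.0721]
 [ 0.      0.      0.      1.    ]] [-2.79378346 -5.3018768   3.00310729] [-0.85816836  0.59252757 -0.06988082]
```

View pics/w8.png

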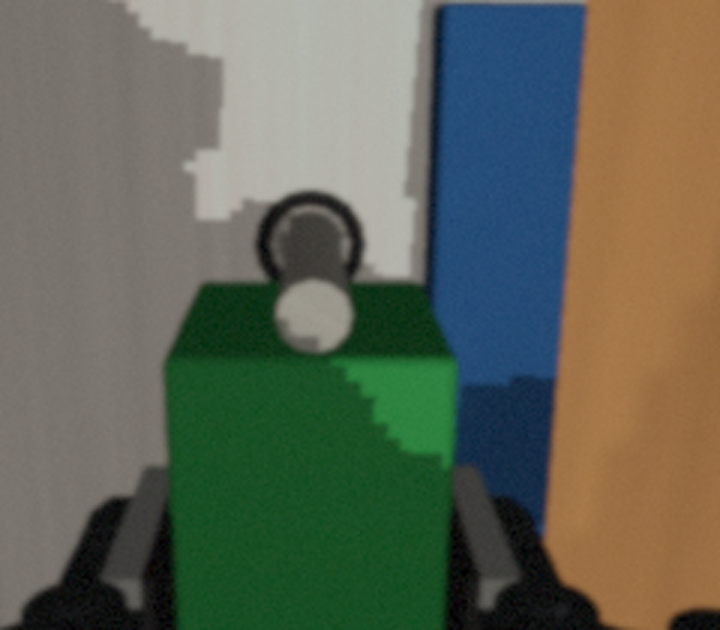

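Call:
apply_moves(moves=[[1,-1,0,0.5,0,0,0],[1,-1,0,0.5,0,0,0],[1,0,0,0,0,0,0]])

```text
time: 20.55
tool_pos: [0.6048, 0.0393, 0.0722]
tool_rot: [-0.515, 0.52, -0.482, 0.482]
contact_force: [-7.5, -10.6, 6.9]
gripper_width: 0.457
```

Call:
apply_moves(moves=[[1,-1,-0.5,0.5,0,0,0],[1,-1,-0.5,0.5,0,0,0],[1,0,0,0,0,0,0],[1,0,0,0,0,0,0]])

```text
time: 20.95
tool_pos: [0.6048, 0.0414, 0.0723]
tool_rot: [-0.514, 0.52, -0.483, 0.482]
contact_force: [-8.6, -9.0, 4.6]
gripper_width: 0.452
```

Call:
apply_moves(moves=[[1,-1,0,0.3,0,0,0],[1,-1,0,0.3,0,0,0],[1,0,0,0,0,0,0],[1,0,0,0,0,0,0]])

```text
time: 21.35
tool_pos: [0.6048, 0.0418, 0.0724]
tool_rot: [-0.513, 0.521, -0.482, 0.482]
contact_force: [-9.1, -14.8, 6.2]
gripper_width: 0.452
```

Run:
```python
from h import *
T=crop("wrist",150,80,390,290,3,"pics/w9.png");np.save("w9.npy",T);s=manip.state();print(T.round(4),s["contact_force"],s["ft_torque"])
```

```text
[[ 0.0706 -0.0081  0.9975  0.6048]
 [-0.9975 -0.0082  0.0705  0.0418]
 [ 0.0076 -0.9999 -0.0086  0.0724]
 [ 0.      0.      0.      1.    ]] [-10.18625495 -15.3784884    6.00263923] [-2.68564365  1.8284789  -0.0294757 ]
```

View pics/w9.png

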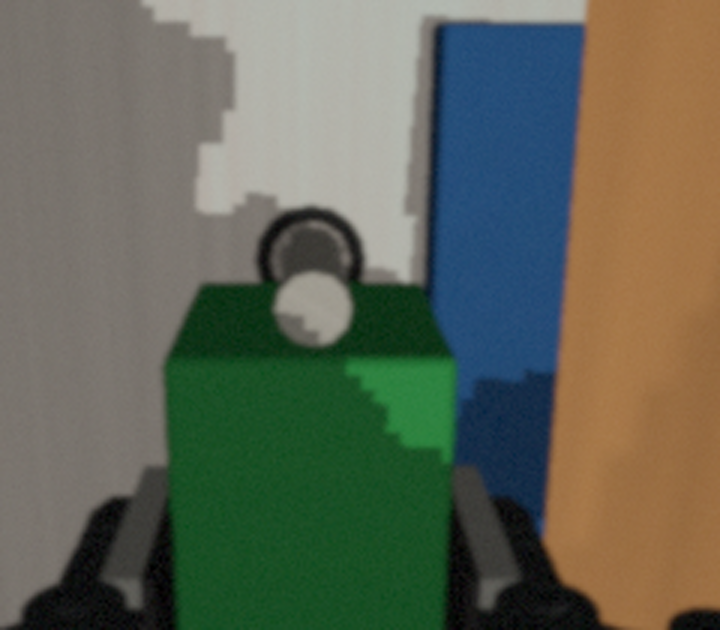

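Call:
apply_moves(moves=[[1,0,0,0,0,0,0],[1,0,0,0,0,0,0],[1,0,0,0,0,0,0],[1,0,0,0,0,0,0],[1,0,0,0,0,0,0],[1,0,0,0,0,0,0],[1,0,0,0,0,0,0],[1,0,0,0,0,0,0]])

```text
time: 22.2
tool_pos: [0.6048, 0.0418, 0.0724]
tool_rot: [-0.513, 0.521, -0.482, 0.482]
contact_force: [-10.6, -14.6, 5.7]
gripper_width: 0.451
```

Position and forces are steady, so I'm handing in.

```bash
python3 -c "
from plant import manip
print(manip.job_done())"
```

```text
the job is handed in; nothing more can be done
None
```

The job is handed in at about 22 s of the 72 s allowed; no verdict was reported. The pin is seated in the hole and released. The arm is still gripping the wax block and pressing it into the corner of fence and pin.

- **Pin:** It entered the hole without resistance and stopped firmly at the bottom. The fingers opened and lifted clear without disturbing it, and later wrist pictures show it standing in its ring.
- **Wax block:** I took the middle-sized green block and laid it flat on the plate. The last picture shows it flush along the fence and against the pin. It also shows the pin leaning slightly, as the task description said it would.
- **Pressing force:** Over a 0.8 s hold the position did not change. The force on the tool stayed at about 10 N towards the fence, 15 N towards the pin and 6 N downwards. Those are totals that include some friction, so the force on the pin itself was not measured directly.
- **Position along the fence:** My estimate puts the block's centre about 2 to 3 mm past the nominal 18 mm, inside the 10 to 26 mm allowed. The last slide came in small jerks, because friction held the block until I eased the downward pressure, so this figure is less certain.
- **Bystanders:** The gripper's path kept clear of the bench block, jar and screwdriver. I did not take a final picture of them.

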